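# Swing out the drying bar and hang up the ear defenders

## Robot

A 6-joint arm with a two-finger parallel gripper is mounted at the origin on the work surface. World frame = base frame: x ahead of the robot, y to its left, z up, the work surface at z = 0. Lengths are in mm, angles in rad, forces in N, time in s.
With the tool pointing down it reaches from about 225 to 725 mm from the base axis. Payload 3.1 kg.
Tool frame: the origin (TCP) lies on the mounting face of the last link; the fingertips stand 173 mm ahead of it and the grasp point (between the pads) lies 155 mm ahead of it (r.tips_ahead is the distance from the TCP to the fingertips, in mm); z points along the fingers, y is the line along which they close (so a half turn about z gives the same grasp; the last joint's range is limited). The gripper opens to 85 mm and grips with 20 to 120 N. Pads are 22 mm wide; open, the fingers measure 114 mm over their backs; the gripper's body (76 mm by 85 mm) begins 54 mm behind the grasp point. The pads swing forward as they close: fully open they stand 13 mm farther back than shut.
Start: joints at [1.17, 0.048, 0.099, 1.622, 0, 1.443], TCP at [141.458, 505.577, 404.712] pointing down, gripper open.
Joint ranges: [-2.91, 2.91], [-0.99, 1.94], [-1.21, 1.42], [-2.12, 2.29], [-1.49, 1.47], [-3.14, 3.14]. Speed limits (rad/s): [2.79, 2.79, 3.14, 3.14, 3.14, 3.14].

## Interface

Orientations are given as a unit quaternion [x, y, z, w].
In Python, from plant import r, cams gives the robot as it stands.
- The arm moves only by the shell command python3 -m handwheel 'ROWS' [OPENING]. ROWS is JSON, a list that holds one entry, the list of rows, each a list of 4 numbers: the shift along the world's x, y, z each as a share of 0.15 m, from -1 to 1, then the turn about the world's z as a share of 45 degrees, from -1 to 1. In form: [[[tx, ty, tz, roll], ...]]. A call has 1 to 20 rows; each row shifts and turns the commanded pose from where the row before left it; what a row does not reach is not made up. A row lasts 1/10 s, in which the tool goes at most 50 mm and 8.59 degrees, less where a joint would pass 70% of its speed; a pose out of reach is approached as far as the arm can. A call with a number of a shift or a turn outside -1 to 1 is refused whole. A call with a gripper value outside its range is refused whole. OPENING is the opening, from -1 (shut) to 1 (fully open), so that 0 is half open, set as the call begins (- or left out, the last holds). The fingers move at their own pace and stop on an object; the grip force is fixed at half the most. Time passes only in rows, so rows that do not move let the fingers close. It gives the time, the measured TCP pose, the force, the opening and the grip force at its end, in the units of the state.
- r.read_state(): the state, without advancing time (a new reading comes with each control period).
- cams.snapshot(name): name is "scene" or "top" or "wrist"; returns a dict with "frame" (420x560x3 uint8, red, green, blue), "fx", "fy", "cx", "cy" (pixels), "R" (3x3) and "t" (3): a world point X has camera coordinates R X + t. Camera axes: x right, y down, z forward; pixel columns grow to the right and rows downward; lengths in mm; the calibration is good to about 2 mm. A picture is of the moment at which its call begins. There is no depth.
- r.job_done(): hands the job in; it is judged then, once.
Trained networks look in a picture, given as the dict that the camera call returned (one of the last four; its "shot" number tells which), for a name from the list of things; names that differ only in an ending like _2 or _b are one class to them, and where a whole thing is asked for, a point or a joint stands for the part that bears it (a point fixed in the world has none). Each returns a list of dicts, best first, with "confidence" (0 to 1); they miss things now and then, are a little off and sometimes report something else, mostly with a low value. They report only what shows in the picture. A call takes as long as a camera call. They do not tell look-alikes from the thing itself.
- cams.cut_out(picture, name): "region" (420x560 bool, what is visible of it) and "point" ([column, row] in pixels, amid what is visible of it).
The state is a dict: "time_s": time; "qpos": joint angles; "qd": joint speeds; "joint_efforts": joint torques, N m; "eef_pos": TCP position; "ee_rot": TCP orientation; "contact_force": force on the tool from outside, world axes, zero at the start; "ft_torque": the same for the moment, N m; "finger_gap": finger opening in mm; "gripper_force": force on a finger pad.
Only numpy, scipy, OpenCV 4.12 (cv2) and the standard library are available. Lean on these libraries where they do the work, as an engineer would, in place of code of your own. Each camera call takes 0.05 s, during which the arm holds its last target. There are 200 camera calls.

## Task

First push the swinging bar of the stand round, away from the robot, until it is fully against its stop, leaving the ear defenders standing on the bench meanwhile. Then hang the yellow ear defenders over the bar, one cup on each side, with the whole width of the headband on the blue sleeve, lowering them onto it rather than letting them drop, and leave them hanging still with the bar still at its stop. Do not shift or knock over the bottle, the jars or the beaker.

Things in the scene. Friction and masses are not known exactly. Their poses are not given: they have to be found in the camera images.
- stand: Fixed stand screwed to the bench: round dark foot (110 mm across, 10 mm high) with a steel post 24 mm across; the aluminium hub of the swinging bar (38 mm across) tops it, 166 mm above the bench. Origin on the bench at the post's axis, z up. Its position and yaw differ from run to run.
- swing_bar (a joint): Angle in rad of the horizontal bar about the vertical post; it grows as the bar turns counter-clockwise seen from above (at 0 the bar points along the stand's own -x, roughly to the robot; at +1.5 it is against its stop and points roughly along the stand's own -y, to the robot's right). It stays where it is left; friction 0.3 N m, so about 2 N at 0.17 m from the post moves it. There is nothing to release.
- sleeve (a point): Centre of the blue sleeve on the swinging bar, on the bar's axis, 148 mm above the bench and 140 mm from the post's axis. The sleeve is 110 mm long and 16 mm thick; the bare aluminium bar is 14 mm thick. This frame turns with the bar: its x points along the bar towards the post, z up; pushing the bar towards its stop moves it along this frame's -y.
- bar_tip (a point): Centre of the black ball (24 mm across) at the bar's free end, on the bar's axis, 240 mm from the post's axis. Same axes as sleeve.
- muffs: Yellow ear defenders with a black headband, rigid, about 0.24 kg, standing upright on their two cups on the bench. Origin on the bench midway between the cups (70 mm long in x, 76 mm high, at 39 to 76 mm either side along y); z up; y runs from cup to cup; 168 mm high overall. The headband is an arch in the y-z plane, 30 mm wide in x, 4 mm thick, 124 mm across outside. The two halves are alike.
- cushion (a point): Centre of the grey cushion on top of the headband, the place to grip: 36 mm in x, 44 mm in y, 26 mm high, 155 mm above the cups' underside (its top is 168 mm above it). The arch falls away either side of it along y. Axes as the ear defenders'.
- under (a point): Middle of the underside of the headband's top, the spot that rests on the bar: 138 mm above the cups' underside, 17 mm below the cushion's centre. Axes as the ear defenders'.
- wash_bottle: White bottle with red cap, 68 mm across, 170 mm high, a bystander; it and the ear defenders stand on opposite sides of the stand, either way round. Origin at the centre of its underside.
- jar_amber: Amber jar, 64 mm across, 95 mm high, a bystander. Origin at the centre of its underside.
- jar_green: Green jar, 60 mm across, 110 mm high, a bystander. Origin at the centre of its underside.
- beaker: Clear open beaker, 72 mm across, 85 mm high, a bystander. Origin at the centre of its underside.
Things that resemble listed ones, but are neither listed nor needed, are in the scene too. What is shaped like the muffs but red is not meant.

How it is judged (in metres and radians):
On the way, in this order (a step that is already met when the one before it is completed fails the run):
1. the bar is pushed to its stop (within 0.08 rad) while the ear defenders still stand on the bench where they were (value of joint swing_bar above 1.42 rad and distance of muffs from where it was at the start of the episode below 0.03 m), for 0.2 s.
2. the ear defenders hang over the blue sleeve, a cup on each side (value of joint swing_bar above 1.42 rad and x of under in the frame of sleeve between -0.042 and 0.042 m and y of under in the frame of sleeve between -0.022 and 0.022 m and z of under in the frame of sleeve between 0.002 and 0.016 m and angle between the y axis of under and the y axis of sleeve, either way round below 0.4 rad and angle between under's own z axis and vertical below 0.3 rad), for 0.2 s.
At the end, for the whole second after the job is handed in: The bar is within 0.08 rad of its stop; the ear defenders hang on it at rest, the middle of the headband's underside within 42 mm of the sleeve's centre along the bar, within 22 mm across it and 2 to 16 mm above the bar's axis, turned square across the bar within 0.4 rad and upright within 0.3 rad (all of step 2 and linear speed of muffs below 0.05 m/s and angular speed of muffs below 0.4 rad/s and contact force between muffs and anything else above 0.3 N); the robot touches nothing.
It fails at once if the white wash bottle is shifted more than 30 mm or tipped (distance of wash_bottle from where it was at the start of the episode above 0.03 m or angle between wash_bottle's own z axis and vertical above 0.4 rad).
It fails at once if the amber jar is shifted more than 30 mm or tipped (distance of jar_amber from where it was at the start of the episode above 0.03 m or angle between jar_amber's own z axis and vertical above 0.4 rad).
It fails at once if the green jar is shifted more than 30 mm or tipped (distance of jar_green from where it was at the start of the episode above 0.03 m or angle between jar_green's own z axis and vertical above 0.4 rad).
It fails at once if the beaker is shifted more than 30 mm or tipped (distance of beaker from where it was at the start of the episode above 0.03 m or angle between beaker's own z axis and vertical above 0.4 rad).
It fails at once if the ear defenders fall or are dropped (moving faster than 0.5 m/s while the fingers do not touch them) (contact force between the fingers and muffs below 0.01 N and linear speed of muffs above 0.5 m/s).
It also fails if it takes over 62 s, if anything falls off the work surface, if the arm or the gripper's body presses on something with over 40 N, if the wrist force passes 120 N, or if a joint passes its speed limit or range.

## Working session

There is one attempt and no reset: what is moved stays moved. The work goes in short steps, Python scripts to look and compute and a shell command to move; the robot and the scene stay as the last step left them, time stands still between calls to the robot, and variables do not carry over. Pictures are saved under pics/ and viewed, at most 10 in all, crops included, and the job is handed in when it is done.

```bash
ls; mkdir -p pics
cat > h.py <<'E'
import numpy as np, cv2
from plant import r, cams
def ray(s,p):
    R=np.array(s["R"]);t=np.array(s["t"]);C=-R.T@t
    d=R.T@np.array([(p[0]-s["cx"])/s["fx"],(p[1]-s["cy"])/s["fy"],1]);return C,d
def atz(s,p,z):
    C,d=ray(s,p);return C+d*(z-C[2])/d[2]
def proj(s,X):
    c=np.array(s["R"])@np.array(X,float)+np.array(s["t"]);return np.array([s["fx"]*c[0]/c[2]+s["cx"],s["fy"]*c[1]/c[2]+s["cy"]])
def tri(a,b):
    A=[];B=[]
    for s,p in (a,b):
        C,d=ray(s,p);d/=np.linalg.norm(d);P=np.eye(3)-np.outer(d,d);A.append(P);B.append(P@C)
    return np.linalg.solve(sum(A),sum(B))
E
python3 - <<'E'
from h import *
ims=[]
for n in("scene","top"):
    s=cams.snapshot(n);ims.append(s["frame"][:,:,::-1])
    cv2.imwrite(f"pics/{n}0.png",ims[-1])
    R=np.array(s["R"]);print(n,-R.T@np.array(s["t"]),s["fx"])
    for k in("stand","swing_bar","sleeve","bar_tip","muffs","cushion","wash_bottle","jar_amber","jar_green","beaker"):
        for d in cams.cut_out(s,k)[:3]:
            print(k,round(d["confidence"],2),np.round(d["point"]),d["region"].sum(),np.round(atz(s,d["point"],{'sleeve':148,'swing_bar':148,'bar_tip':148,'cushion':155,'stand':0}.get(k,60))))
E
```

```text
pics
scene [1031.92436549 -716.72369336  974.75536234] 405.36201902158837
stand 0.86 [294. 250.] 1434 [622. 122.   0.]
swing_bar 0.86 [270. 220.] 591 [560.  70. 148.]
sleeve 0.86 [269. 221.] 567 [562.  63. 148.]
bar_tip 0.61 [270. 225.] 530 [571.  50. 148.]
muffs 0.84 [357. 192.] 1086 [705. 453.  60.]
muffs 0.67 [307. 191.] 1026 [546. 360.  60.]
muffs 0.59 [258. 184.] 978 [367. 302.  60.]
cushion 0.7 [359. 193.] 1053 [747. 329. 155.]
cushion 0.68 [336. 162.] 729 [606. 453. 155.]
cushion 0.67 [305. 193.] 1032 [594. 237. 155.]
wash_bottle 0.94 [193. 323.] 1182 [ 546. -294.   60.]
wash_bottle 0.46 [182. 265.] 697 [ 388. -154.   60.]
jar_amber 0.95 [245. 365.] 950 [ 727. -322.   60.]
jar_green 0.94 [338. 226.] 553 [720. 242.  60.]
beaker 0.72 [181. 266.] 664 [ 390. -158.   60.]
beaker 0.28 [195. 323.] 1162 [ 550. -292.   60.]
beaker 0.21 [293. 246.] 1496 [635.  85.  60.]
top [ 438.16973766  105.06836026 1181.88113143] 381.88472908613085
stand 0.95 [306. 186.] 1327 [640.  56.   0.]
swing_bar 0.85 [310. 209.] 635 [552.  49. 148.]
sleeve 0.8 [307. 210.] 606 [549.  60. 148.]
bar_tip 0.9 [306. 209.] 612 [552.  60. 148.]
muffs 0.83 [116. 216.] 1144 [528. 622.  60.]
muffs 0.72 [177. 154.] 1036 [720. 451.  60.]
muffs 0.72 [213. 269.] 1040 [379. 325.  60.]
cushion 0.78 [119. 214.] 1099 [527. 571. 155.]
cushion 0.74 [207. 213.] 976 [536. 330. 155.]
cushion 0.64 [209. 271.] 1018 [379. 317. 155.]
wash_bottle 0.81 [428. 216.] 669 [ 550. -298.   60.]
jar_amber 0.85 [430. 160.] 547 [ 716. -309.   60.]
jar_green 0.97 [239. 162.] 420 [700. 260.  60.]
beaker 0.97 [379. 270.] 561 [ 390. -155.   60.]
```

```bash
python3 -c "
import cv2
a=cv2.imread('pics/scene0.png')[100:400,120:440];b=cv2.imread('pics/top0.png')[100:320,60:460]
cv2.imwrite('pics/a.png',cv2.resize(a,None,fx=2,fy=2));cv2.imwrite('pics/b.png',cv2.resize(b,None,fx=2,fy=2))"
```

```text
(no output)
```

View pics/a.png

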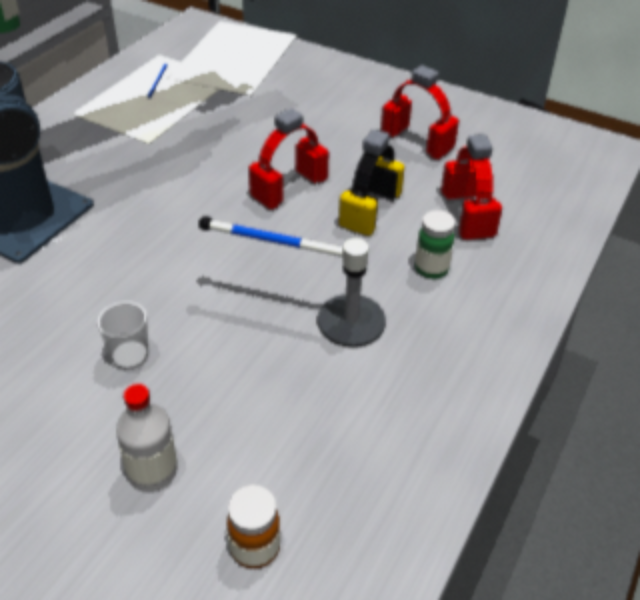

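View pics/b.png

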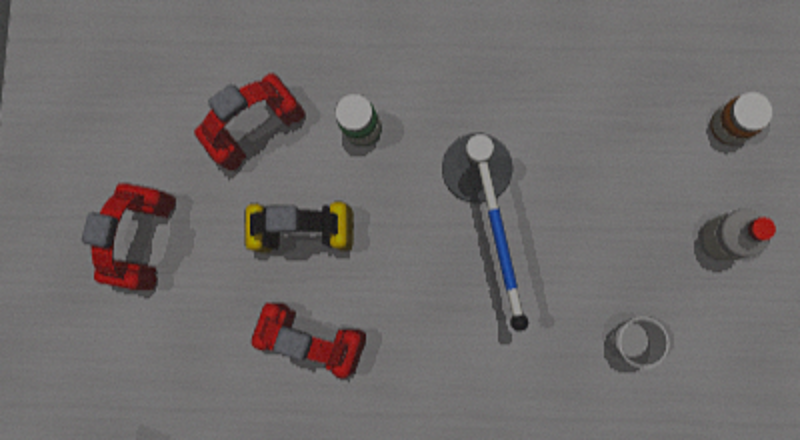

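Yellow muffs are at about top px (209,213), cup to cup roughly along world y. The bar runs from its hub at top px (300,173) to its tip at (319,261), pointing towards the robot. The red muffs are decoys.

```bash
cat > meas.py <<'E'
from h import *
def blobs(s,kind,box=None):
    hsv=cv2.cvtColor(np.ascontiguousarray(s["frame"]),cv2.COLOR_RGB2HSV)
    lo,hi={'y':((20,150,60),(35,255,255)),'b':((105,150,60),(125,255,255))}[kind]
    m=cv2.inRange(hsv,lo,hi)
    n,l,st,c=cv2.connectedComponentsWithStats(m)
    o=[(st[i,4],c[i].round(1),st[i,:4]) for i in range(1,n) if st[i,4]>25];o.sort(key=lambda q:-q[0]);return o
E
python3 - <<'E'
from meas import *
S={n:cams.snapshot(n) for n in("scene","top")}
for n,s in S.items():
    for k in 'yb':
        for a,c,b in blobs(s,k)[:4]: print(n,k,a,c,b,atz(s,c,60 if k=='y' else 148).round())
    for k in("cushion","muffs"):
        for d in cams.cut_out(s,k): print(n,k,round(d["confidence"],2),np.round(d["point"]))
t,c=S["top"],S["scene"]
print("hub top",atz(t,(300,173.5),166),atz(c,(120+355/2,100+245/2),166))
print("tip",tri((t,(319.5,261)),(c,(120+205/2,100+223/2))))
print("cush",tri((t,(201,208.5)),(c,(120+376/2,100+140/2))))
print(r.read_state())
E
```

```text
scene y 331 [298.6 205.9] [290 195  19  23] [558. 268.  60.]
scene y 93 [316.4 185.2] [308 178  14  21] [559. 409.  60.]
scene b 140 [252.8 217.5] [236 213  34  10] [510.  52. 148.]
scene cushion 0.9 [306. 192.]
scene cushion 0.89 [255. 180.]
scene cushion 0.85 [334. 164.]
scene cushion 0.57 [360. 193.]
scene muffs 0.97 [338. 160.]
scene muffs 0.87 [255. 177.]
scene muffs 0.7 [359. 192.]
scene muffs 0.62 [306. 190.]
top y 156 [229.5 212.4] [225 201   9  24] [547. 284.  60.]
top y 113 [186.  214.1] [183 202   9  23] [539. 413.  60.]
top b 214 [310.8 224.3] [304 205  14  40] [511.  48. 148.]
top cushion 0.92 [180. 155.]
top cushion 0.91 [207. 209.]
top cushion 0.79 [207. 270.]
top cushion 0.77 [118. 214.]
top muffs 0.9 [206. 210.]
top muffs 0.75 [212. 272.]
top muffs 0.69 [177. 155.]
top muffs 0.56 [120. 212.]
top muffs 0.28 [307. 208.]
hub top [646.36428493  79.71652652 166.        ] [646.29136228  84.951368   166.        ]
tip [414.3128615   24.2545473  150.26662888]
cush [547.21474366 345.70663443 162.49705837]
{'time_s': 1.4, 'qpos': array([ 1.17020232e+00,  4.80579428e-02,  9.92026529e-02,  1.62200984e+00,
       -4.84828853e-05,  1.44297088e+00]), 'qd': array([ 0.00026137,  0.00133376, -0.00052069,  0.00026777,  0.00014607,
       -0.00082339]), 'joint_efforts': array([ 1.73863182e-04, -3.38638186e+01,  3.20149040e+01,  1.34707530e-03,
       -1.52951084e-04, -7.69626666e-06]), 'eef_pos': array([141.46632935, 505.58202287, 404.68271829]), 'ee_rot': array([ 1.35961864e-01,  9.90714071e-01, -3.95378256e-05,  1.44165436e-05]), 'contact_force': array([-0.18513037, -0.25983958,  0.6504272 ]), 'ft_torque': array([-0.00749802, -0.03691882, -0.03250607]), 'gripper_force': 0.0, 'finger_gap': 85.47470780984679}
```

```bash
python3 -m handwheel '[[[0.15,-0.2,0,0],[0.15,-0.2,0,0],[0.15,-0.2,0,0],[0.15,-0.2,0,0],[0.15,-0.2,0,0],[0.15,-0.2,0,0],[0.15,-0.2,0,0],[0.15,-0.2,0,0],[0.15,-0.2,0,0],[0.15,-0.2,0,0],[0.15,-0.2,0,0],[0.15,-0.2,0,0],[0.15,-0.2,0,0],[0.15,-0.2,0,0],[0,0,0,0],[0,0,0,0]]]' -1
python3 -m handwheel '[[[0,0,-0.2,0],[0,0,-0.2,0],[0,0,-0.2,0],[0,0,-0.05,0],[0,0,0,0],[0,0,0,0]]]'
```

```text
time_s: 3.0
eef_pos: [456.6, 85.0, 404.5]
ee_rot: [0.137, 0.991, 0.0, -0.001]
contact_force: [-0.4, 1.1, -1.2]
finger_gap: -0.2
gripper_force: 0.0
time_s: 3.6
eef_pos: [456.6, 86.2, 308.8]
ee_rot: [0.135, 0.991, 0.0, 0.001]
contact_force: [0.6, 0.1, 0.3]
finger_gap: -0.1
gripper_force: 0.0
```

```bash
python3 -m handwheel '[[[0.011,-0.064,0,0],[0.011,-0.064,0,0],[0.011,-0.064,0,0],[0.026,-0.1,0,0],[0.026,-0.1,0,0],[0.026,-0.1,0,0],[0.05,-0.09,0,0],[0.05,-0.09,0,0],[0.05,-0.09,0,0],[0.071,-0.075,0,0],[0.071,-0.075,0,0],[0.071,-0.075,0,0],[0.087,-0.055,0,0],[0.087,-0.055,0,0],[0.087,-0.055,0,0],[0,0,0,0],[0,0,0,0]]]'
python3 - <<'E'
from meas import *
S={n:cams.snapshot(n) for n in("scene","top")}
for n,s in S.items():
    for a,c,b in blobs(s,'b')[:3]: print(n,a,c,b,atz(s,c,148).round())
cv2.imwrite('pics/t1.png',cv2.resize(S["top"]["frame"][100:320,160:460,::-1],None,fx=2,fy=2))
E
```

```text
time_s: 5.3
eef_pos: [567.0, -87.9, 306.8]
ee_rot: [0.136, 0.991, -0.0, -0.0]
contact_force: [0.1, -0.4, 0.5]
finger_gap: -0.2
gripper_force: 0.0
scene 151 [261.1 248.9] [246 239  32  21] [602. -48. 148.]
top 100 [339.2 188.3] [329 183  28  11] [611. -28. 148.]
```

View pics/t1.png

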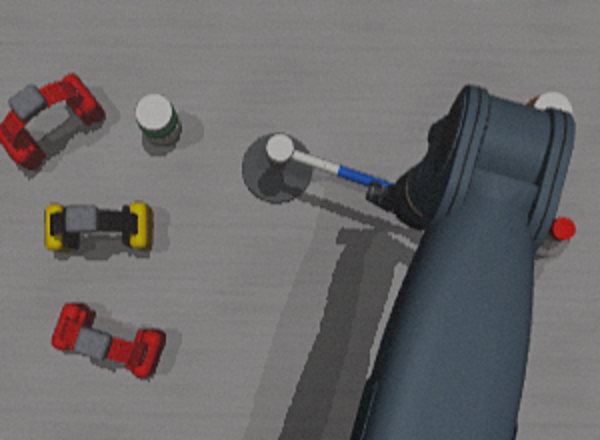

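The bar follows and is now at about 1.25 rad in the world frame. I'll keep pushing while watching the force.

```bash
python3 -m handwheel '[[[0.05,-0.018,0,0],[0.05,-0.017,0,0],[0.05,-0.016,0,0],[0.05,-0.015,0,0],[0.05,-0.01,0,0],[0,0,0,0]]]'
python3 -m handwheel '[[[0.05,-0.005,0,0],[0,0,0,0]]]'
python3 -m handwheel '[[[0.05,-0.0,0,0],[0,0,0,0]]]'
```

```text
time_s: 6.0
eef_pos: [605.4, -99.0, 307.0]
ee_rot: [0.136, 0.991, -0.0, 0.001]
contact_force: [-0.1, 0.2, 0.6]
finger_gap: -0.1
gripper_force: 0.0
time_s: 6.2
eef_pos: [612.4, -99.7, 307.0]
ee_rot: [0.136, 0.991, -0.0, 0.0]
contact_force: [-0.2, 0.2, 0.6]
finger_gap: -0.3
gripper_force: 0.0
time_s: 6.4
eef_pos: [619.9, -99.6, 307.1]
ee_rot: [0.136, 0.991, -0.0, 0.0]
contact_force: [-1.3, 0.3, 0.1]
finger_gap: 0.2
gripper_force: 0.1
```

```bash
python3 -m handwheel '[[[0.04,0,0,0],[0.04,0,0,0],[0,0,0,0]]]'
python3 -m handwheel '[[[0.04,0,0,0],[0,0,0,0]]]'
python3 - <<'E'
from meas import *
for n in("scene","top"):
    s=cams.snapshot(n)
    for a,c,b in blobs(s,'b')[:3]: print(n,a,c,b,atz(s,c,148).round())
E
```

```text
time_s: 6.7
eef_pos: [631.7, -99.5, 307.1]
ee_rot: [0.136, 0.991, -0.0, 0.0]
contact_force: [-0.2, -1.1, -0.8]
finger_gap: 0.4
gripper_force: 0.5
time_s: 6.9
eef_pos: [634.4, -99.2, 306.5]
ee_rot: [0.136, 0.991, -0.001, -0.006]
contact_force: [-13.0, -1.2, 4.6]
finger_gap: 0.3
gripper_force: 6.3
scene 154 [274.7 256.8] [264 244  22  27] [650. -54. 148.]
scene 78 [88.6 20.5] [76 17 26  8] [-1498.  1147.   148.]
top 86 [339.2 174.1] [331 172  20   5] [650. -28. 148.]
```

The force jumped to 13 N without further motion, so the bar is at its stop. I'll hold briefly, back off, and go over the muffs.

```bash
python3 -m handwheel '[[[0,0,0,0],[0,0,0,0],[0,0,0,0],[-0.1,0,0,0],[-0.15,0,0,0],[-0.15,0,0,0],[0,0,0.2,0],[0,0,0.2,0],[0,0,0.2,0],[0,0,0.15,0]]]'
python3 -m handwheel '[[[-0.014,0.2,0,-0.105],[-0.014,0.2,0,-0.105],[-0.014,0.2,0,-0.105],[-0.014,0.2,0,-0.105],[-0.014,0.2,0,-0.105],[-0.014,0.2,0,-0.105],[-0.014,0.2,0,-0.105],[-0.014,0.2,0,-0.105],[-0.014,0.2,0,-0.105],[-0.014,0.2,0,-0.105],[-0.014,0.2,0,-0.105],[-0.014,0.2,0,-0.105],[-0.014,0.2,0,-0.105],[-0.014,0.2,0,-0.105],[-0.014,0.2,0,-0.105],[0,0,0,0],[0,0,0,0]]]' 1
python3 - <<'E'
from meas import *
s=cams.snapshot("wrist");cv2.imwrite('pics/w1.png',s["frame"][:,:,::-1])
for d in cams.cut_out(s,"cushion"): print(d["confidence"],d["point"],d["region"].sum(),atz(s,d["point"],168))
for a,c,b in blobs(s,'y')[:4]: print(a,c,b,atz(s,c,76))
for n in("scene","top"):
    s=cams.snapshot(n);cv2.imwrite(f'pics/{n}2.png',s["frame"][:,:,::-1])
    for a,c,b in blobs(s,'b')[:2]: print(n,a,c,b,atz(s,c,152).round(1))
E
```

```text
time_s: 8.0
eef_pos: [577.6, -99.0, 422.5]
ee_rot: [0.136, 0.991, 0.0, 0.002]
contact_force: [-0.1, -0.2, -0.2]
finger_gap: 0.1
gripper_force: 0.0
time_s: 9.7
eef_pos: [545.6, 351.6, 419.7]
ee_rot: [0.684, 0.729, 0.0, -0.0]
contact_force: [-0.4, -0.6, -0.5]
finger_gap: 85.3
gripper_force: 0.0
0.81 [488.6, 75.3] 16630 [658.32242078 443.53862341 168.        ]
0.69 [69.5, 207.9] 16111 [416.50495818 351.00092652 168.        ]
0.59 [277.6, 182.2] 10424 [543.76660663 375.09298006 168.        ]
826 [276.4 112.5] [240  99  79  33] [540.23652821 413.57893775  76.        ]
132 [306.2 254.4] [295 239  18  26] [574.73195867 290.69551075  76.        ]
129 [247.  252.1] [242 238  17  26] [521.06528879 289.62803513  76.        ]
scene 159 [275.  256.4] [264 244  22  27] [651.7 -55.3 152. ]
scene 78 [88.6 20.5] [76 17 26  8] [-1485.8  1137.6   152. ]
top 202 [350.7 174. ] [331 172  41   5] [650.4 -59.1 152. ]
```

View pics/w1.png

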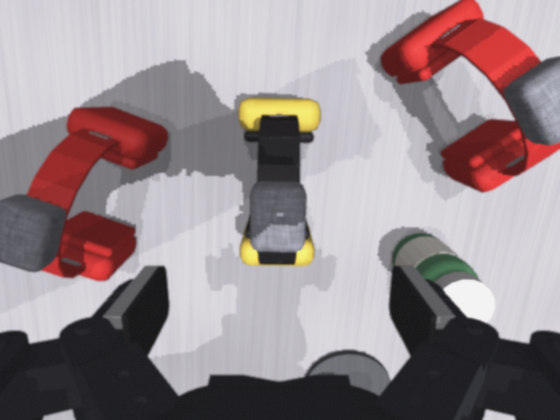

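Run:
```python
from h import *
s=cams.snapshot("wrist");R=np.array(s["R"]);print(-R.T@s["t"],R[2])
for p in[(278,180),(278,212),(278,250)]: print(p,atz(s,p,168).round(1),atz(s,p,142).round(1))
for x,y,a in((545,348,0),(542,350,0),(545,348,.06)):
    c,n=np.cos(a),np.sin(a);W=lambda X,Y,Z:proj(s,(x+c*X-n*Y,y+n*X+c*Y,Z)).round()
    print(x,y,a,[W(X,Y,168).tolist() for X,Y in((-18,22),(18,22),(18,-22),(-18,-22))],[W(X,Y,76).tolist() for X,Y in((-35,76),(35,76),(35,-76),(-35,-76))])
```

```text
[542.05012765 419.63981097 389.30683248] [ 0.01643302 -0.26968915 -0.96280721]
(278, 180) [544.4 374.4 168. ] [544.7 369.  142. ]
(278, 212) [545.6 354.2 168. ] [546.  346.5 142. ]
(278, 250) [547.1 328.9 168. ] [547.7 318.2 142. ]
545 348 0 [[249.0, 185.0], [308.0, 189.0], [302.0, 256.0], [246.0, 252.0]] [[239.0, 94.0], [325.0, 100.0], [310.0, 271.0], [234.0, 267.0]]
542 350 0 [[244.0, 182.0], [303.0, 185.0], [298.0, 252.0], [242.0, 249.0]] [[235.0, 91.0], [322.0, 97.0], [307.0, 269.0], [231.0, 265.0]]
545 348 0.06 [[247.0, 187.0], [306.0, 187.0], [305.0, 254.0], [248.0, 254.0]] [[233.0, 97.0], [320.0, 97.0], [315.0, 269.0], [239.0, 269.0]]
```

Cushion is at px (278,215), which puts the muffs at about (546,350) with yaw 0.05 rad. The tool is already aligned, so I'll descend and grip.

```bash
python3 -m handwheel '[[[0,-0.007,-0.13,0],[0,0,-0.13,0],[0,0,-0.13,0],[0,0,-0.1,0],[0,0,-0.1,0],[0,0,-0.1,0],[0,0,0,0],[0,0,0,0]]]'
python3 -m handwheel '[[[0,0,0,0],[0,0,0,0],[0,0,0,0],[0,0,0,0],[0,0,0,0],[0,0,0,0],[0,0,0,0],[0,0,0,0]]]' -1
```

```text
time_s: 10.75
eef_pos: [545.7, 349.2, 316.1]
ee_rot: [0.685, 0.728, -0.0, -0.0]
contact_force: [0.6, -0.4, -0.5]
finger_gap: 84.9
gripper_force: 0.0
time_s: 11.55
eef_pos: [545.7, 349.8, 317.3]
ee_rot: [0.685, 0.728, 0.001, 0.0]
contact_force: [-0.8, 1.2, 4.7]
finger_gap: 35.1
gripper_force: 61.2
```

```bash
python3 -m handwheel '[[[0,0,0.05,0],[0,0,0.1,0],[0,0,0.15,0],[0,0,0.15,0],[0,0,0.15,0],[0,0,0.15,0],[0,0,0.15,0],[0,0,0.15,0],[0,0,0.15,0],[0,0,0.08,0],[0,0,0,0],[0,0,0,0]]]'
python3 -m handwheel '[[[0.035,-0.1355,0,0.098],[0.035,-0.1355,0,0.098],[0.035,-0.1355,0,0.098],[0.035,-0.1355,0,0.098],[0.035,-0.1355,0,0.098],[0.035,-0.1355,0,0.098],[0.035,-0.1355,0,0.098],[0.035,-0.1355,0,0.098],[0.035,-0.1355,0,0.098],[0.035,-0.1355,0,0.098],[0.035,-0.1355,0,0.098],[0.035,-0.1355,0,0.098],[0.035,-0.1355,0,0.098],[0.035,-0.1355,0,0.098],[0.035,-0.1355,0,0.098],[0.035,-0.1355,0,0.098],[0.035,-0.1355,0,0.098],[0.035,-0.1355,0,0.098],[0.035,-0.1355,0,0.098],[0.035,-0.1355,0,0.098]]]'
python3 -m handwheel '[[[0,0,0,0],[0,0,0,0],[0,0,0,0]]]'
python3 - <<'E'
from meas import *
for n in("scene","wrist"):
    s=cams.snapshot(n);cv2.imwrite(f'pics/{n}3.png',s["frame"][:,:,::-1])
    for k in 'yb':
        for a,c,b in blobs(s,k)[:3]: print(n,k,a,c,b)
a=cv2.imread('pics/scene3.png')[130:330,180:380];b=cv2.imread('pics/wrist3.png')
cv2.imwrite('pics/c3.png',np.hstack([cv2.resize(a,(400,400)),cv2.resize(b,(400,300))[[*range(300)]+[0]*100]]))
E
```

```text
time_s: 12.75
eef_pos: [545.9, 349.6, 507.9]
ee_rot: [0.685, 0.728, -0.0, 0.0]
contact_force: [-0.6, 0.3, -1.8]
finger_gap: 34.7
gripper_force: 60.5
time_s: 14.75
eef_pos: [650.9, -57.8, 506.3]
ee_rot: [-0.016, 1.0, 0.0, -0.002]
contact_force: [0.2, -0.4, -2.1]
finger_gap: 34.9
gripper_force: 60.6
time_s: 15.05
eef_pos: [650.6, -56.3, 507.4]
ee_rot: [-0.015, 1.0, 0.0, -0.001]
contact_force: [-1.0, -0.5, -2.2]
finger_gap: 35.3
gripper_force: 60.5
scene y 461 [295.7 245.4] [287 228  19  35]
scene y 269 [252.4 227.9] [246 212  19  33]
scene b 157 [274.3 257.3] [264 243  21  28]
scene b 78 [88.6 20.5] [76 17 26  8]
wrist y 2726 [292.8 111.1] [221  94 117  47]
wrist b 430 [231.  181.7] [216 175  31  15]
wrist b 367 [324.9 182. ] [313 175  25  15]
```

View pics/c3.png

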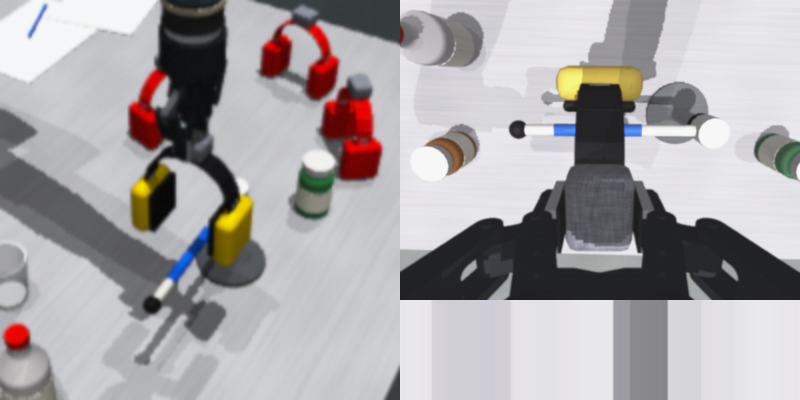

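Muffs hang square in the gripper above the sleeve: the band's wrist columns 247–313 fall inside the sleeve's 216–338. I'll check the offsets numerically.

Run:
```python
from h import *
s=cams.snapshot("wrist")
for p in((216,182),(338,182),(162,181),(275.7,52+60)): print(p,atz(s,p,148).round(1))
print("cup(+x?) mid predicted",proj(s,(650.6+57,-56.3,507-179-62)).round(),proj(s,(651,-57.5,148)).round())
c=cams.snapshot("scene")
for sg in(1,-1): print(proj(c,(650.6+sg*57,-56.3,290)).round())
```

```text
(216, 182) [ 653.1 -110.9  148. ]
(338, 182) [649.9  -0.7 148. ]
(162, 181) [ 653.5 -159.6  148. ]
(275.7, 112) [590.2 -58.6 148. ]
cup(+x?) mid predicted [273. 306.] [275. 181.]
[295. 227.]
[256. 212.]
```

```bash
python3 -m handwheel '[[[0,0,-0.09,0],[0,0,-0.09,0],[0,0,-0.09,0],[0,0,-0.09,0],[0,0,-0.09,0],[0,0,-0.09,0],[0,0,-0.09,0],[0,0,-0.09,0],[0,0,-0.09,0],[0,0,-0.09,0],[0,0,-0.09,0],[0,0,-0.05,0],[0,0,0,0],[0,0,0,0]]]'
python3 -m handwheel '[[[0,0,-0.02,0],[0,0,-0.02,0],[0,0,-0.02,0],[0,0,0,0],[0,0,0,0]]]'
python3 -m handwheel '[[[0,0,-0.02,0],[0,0,0,0],[0,0,0,0]]]'
```

```text
time_s: 16.65
eef_pos: [650.7, -56.7, 352.6]
ee_rot: [-0.015, 1.0, -0.0, 0.0]
contact_force: [-0.4, -0.0, -1.3]
finger_gap: 35.3
gripper_force: 60.5
time_s: 17.15
eef_pos: [650.7, -56.9, 343.0]
ee_rot: [-0.015, 1.0, 0.0, -0.0]
contact_force: [0.5, 0.2, -2.0]
finger_gap: 34.8
gripper_force: 60.5
time_s: 17.45
eef_pos: [650.7, -56.9, 340.0]
ee_rot: [-0.015, 1.0, 0.0, -0.0]
contact_force: [-0.2, 0.3, -2.4]
finger_gap: 35.0
gripper_force: 60.5
```

```bash
python3 -m handwheel '[[[0,0,-0.015,0],[0,0,0,0],[0,0,0,0]]]'
python3 -m handwheel '[[[0,0,-0.01,0],[0,0,0,0],[0,0,0,0]]]'
python3 -m handwheel '[[[0,0,-0.01,0],[0,0,0,0],[0,0,0,0]]]'
```

```text
time_s: 17.75
eef_pos: [650.7, -56.9, 337.8]
ee_rot: [-0.015, 1.0, 0.0, -0.0]
contact_force: [0.1, 0.1, -2.8]
finger_gap: 34.8
gripper_force: 60.5
time_s: 18.05
eef_pos: [650.7, -56.9, 336.4]
ee_rot: [-0.015, 1.0, 0.0, -0.0]
contact_force: [0.5, 0.3, -2.6]
finger_gap: 34.7
gripper_force: 60.5
time_s: 18.35
eef_pos: [650.8, -57.0, 335.2]
ee_rot: [-0.015, 1.0, -0.0, 0.0]
contact_force: [0.9, 0.0, -2.1]
finger_gap: 35.1
gripper_force: 60.7
```

```bash
python3 -m handwheel '[[[0,0,-0.008,0],[0,0,0,0],[0,0,0,0]]]'
python3 -m handwheel '[[[0,0,-0.008,0],[0,0,0,0],[0,0,0,0]]]'
```

```text
time_s: 18.65
eef_pos: [650.7, -56.9, 335.1]
ee_rot: [-0.015, 1.0, -0.0, 0.001]
contact_force: [-2.5, 0.3, 4.8]
finger_gap: 35.3
gripper_force: 61.3
time_s: 18.95
eef_pos: [650.5, -56.9, 335.0]
ee_rot: [-0.015, 1.0, -0.0, 0.001]
contact_force: [-2.9, 0.9, 8.8]
finger_gap: 35.0
gripper_force: 61.9
```

The weight is on the bar. I'll ease off, open, and rise.

```bash
python3 -m handwheel '[[[0,0,0.007,0],[0,0,0,0]]]'
python3 -m handwheel '[[[0,0,0,0],[0,0,0,0],[0,0,0,0],[0,0,0,0],[0,0,0,0],[0,0,0,0]]]' 0.5
python3 -m handwheel '[[[0,0,0.03,0],[0,0,0.06,0],[0,0,0.1,0],[0,0,0.15,0],[0,0,0.2,0],[0,0,0.2,0],[0,0,0,0],[0,0,0,0]]]'
python3 - <<'E'
from meas import *
S={n:cams.snapshot(n) for n in("scene","wrist")};s=S["wrist"]
for n in S:
    for k in 'yb':
        for a,c,b in blobs(S[n],k)[:3]: print(n,k,a,c,b,atz(S[n],c,152).round())
for d in cams.cut_out(s,"cushion")[:2]: print(d["confidence"],d["point"],atz(s,d["point"],180).round())
a=S["scene"]["frame"][130:330,180:380,::-1];b=s["frame"][:,:,::-1]
cv2.imwrite('pics/c4.png',np.hstack([cv2.resize(a,(400,400)),cv2.copyMakeBorder(cv2.resize(b,(400,300)),0,100,0,0,0)]))
E
```

```text
time_s: 19.15
eef_pos: [650.7, -56.9, 335.1]
ee_rot: [-0.015, 1.0, -0.0, 0.001]
contact_force: [-2.4, 0.9, 6.2]
finger_gap: 35.4
gripper_force: 61.6
time_s: 19.75
eef_pos: [650.7, -56.9, 333.4]
ee_rot: [-0.015, 1.0, 0.0, -0.0]
contact_force: [0.5, 0.6, -0.3]
finger_gap: 64.1
gripper_force: 0.0
time_s: 20.55
eef_pos: [650.9, -57.0, 446.7]
ee_rot: [-0.015, 1.0, -0.0, 0.002]
contact_force: [0.3, 0.1, -0.8]
finger_gap: 64.2
gripper_force: 0.0
scene y 354 [292.7 288.1] [284 272  18  32] [ 746. -127.  152.]
scene y 202 [253.9 268.8] [248 256  17  30] [ 626. -123.  152.]
scene b 78 [88.6 20.5] [76 17 26  8] [-1486.  1138.   152.]
scene b 75 [268.8 264.3] [263 258  12  13] [652. -89. 152.]
wrist y 1388 [284.4 107.1] [242  95  78  32] [586. -53. 152.]
wrist y 159 [305.6 247.3] [295 232  17  25] [688. -34. 152.]
wrist y 129 [248.2 244.3] [243 232  17  24] [686. -78. 152.]
wrist b 908 [226.7 198. ] [203 189  49  19] [651. -93. 152.]
wrist b 845 [329.6 198.8] [307 190  46  19] [649. -18. 152.]
0.74 [39.6, 57.2] [ 561. -199.  180.]
0.65 [279.1, 178.2] [629. -56. 180.]
```

View pics/c4.png

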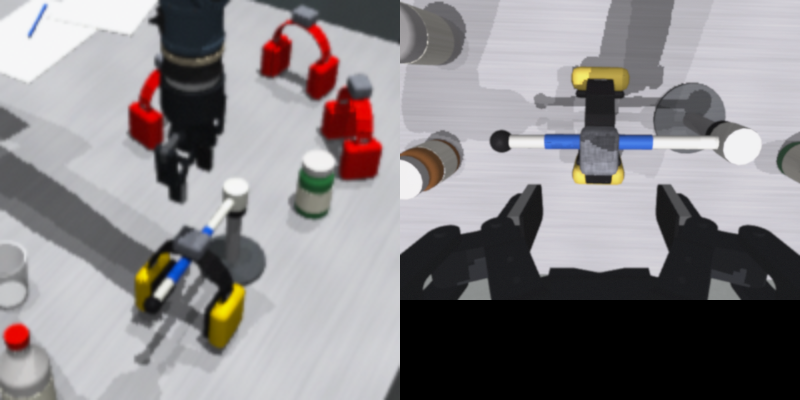

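The muffs hang centred on the sleeve (cushion at wrist px (279,200), blue showing equally on both sides), and the bar is still at its stop. I'll let them settle, check for motion, then hand in.

```bash
python3 -m handwheel '[[[0,0,0.1,0],[0,0,0,0],[0,0,0,0],[0,0,0,0],[0,0,0,0],[0,0,0,0],[0,0,0,0],[0,0,0,0],[0,0,0,0],[0,0,0,0],[0,0,0,0],[0,0,0,0],[0,0,0,0],[0,0,0,0],[0,0,0,0],[0,0,0,0]]]' | head -2
python3 - <<'E'
from meas import *
for i in range(4):
    print([c.tolist() for a,c,b in blobs(cams.snapshot("wrist"),'y')[:3]])
print(r.job_done())
E
```

```text
time_s: 22.3
eef_pos: [650.7, -56.9, 459.6]
[[283.1, 107.4], [304.1, 242.1], [249.6, 239.1]]
[[283.1, 107.4], [304.1, 242.0], [249.6, 239.2]]
[[283.0, 107.3], [304.1, 242.2], [249.6, 239.1]]
[[283.2, 107.4], [304.2, 242.2], [249.6, 239.0]]
the job is handed in; nothing more can be done
None
```

I pushed the bar to its stop, then lowered the yellow ear defenders onto the blue sleeve; the last images showed them still and centred, and the job is handed in (no verdict came back).

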